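Return the reagent bottles to the stands of their size

TASK

Put the four loose bottles at the front of the bench into the four round grey stands, each in its own by size: the narrowest bottle in the narrowest stand, the next in the next, up to the widest bottle in the widest stand. Set them down gently, upright on the floor of the stand; do not drop or tip any of them, and leave the specimen cup and the small carton that stand among them where they are.

Things in the scene. Friction and masses are not known exactly. Their poses are not given: they have to be found in the camera images.
- oil_bottle: the smallest bottle: short glass bottle, yellowish, with white ribbed screw cap (cap 21 mm wide). Round, body diameter 24 mm (the narrowest of the four bottles), body walls reach up to height 41 mm, 55 mm high in all, 30 g more or less. Loose, standing upright on the bench. Origin: centre of the underside; z up through the cap.
- amber_bottle: small amber glass bottle with red ribbed screw cap (cap 25 mm wide). Round, body diameter 31 mm (the second narrowest of the four bottles), body walls reach up to height 58 mm, 78 mm high in all, 45 g more or less. Loose, standing upright on the bench. Origin: centre of the underside; z up through the cap.
- dropper_bottle: brown bottle with black cap (30 mm wide, up to height 92 mm) and on it a thin pointed black dropper nozzle up to the full height. Round, body diameter 38 mm (the second widest of the four bottles), body walls reach up to height 78 mm, 112 mm high in all, 90 g more or less. Loose, standing upright on the bench. Origin: centre of the underside; z up through the cap.
- buffer_bottle: the widest bottle: white with a blue screw cap (38 mm wide). Round, body diameter 52 mm (the widest of the four bottles), body walls reach up to height 106 mm, 120 mm high in all, 140 g more or less. Loose, standing upright on the bench. Origin: centre of the underside; z up through the cap.
- stand_40: the narrowest of the four bottle stands: a shallow round grey plastic dish with a black rubber floor and a small blank white tab on its side, fixed to the bench. Inner diameter 40 mm, wall 4 mm, rim 14 mm above the bench, floor 4 mm above the bench. Origin: on its axis at bench level; z up. It is the place of the 24 mm bottle.
- stand_49: the second narrowest of the four bottle stands: a shallow round grey plastic dish with a black rubber floor and a small blank white tab on its side, fixed to the bench. Inner diameter 49 mm, wall 4 mm, rim 14 mm above the bench, floor 4 mm above the bench. Origin: on its axis at bench level; z up. It is the place of the 31 mm bottle.
- stand_58: the second widest of the four bottle stands: a shallow round grey plastic dish with a black rubber floor and a small blank white tab on its side, fixed to the bench. Inner diameter 58 mm, wall 4 mm, rim 14 mm above the bench, floor 4 mm above the bench. Origin: on its axis at bench level; z up. It is the place of the 38 mm bottle.
- stand_74: the widest of the four bottle stands: a shallow round grey plastic dish with a black rubber floor and a small blank white tab on its side, fixed to the bench. Inner diameter 74 mm, wall 4 mm, rim 14 mm above the bench, floor 4 mm above the bench. Origin: on its axis at bench level; z up. It is the place of the 52 mm bottle.
- specimen_cup: specimen cup with broad orange screw lid, 52 mm wide, 56 mm high; not a bottle, to be left alone. Loose. Close behind it (away from the robot) stands a tall fixed analyser, 0.37 m high, which fills world x above 0.565, y from -0.18 to 0.05: keep the gripper and wrist clear of its front and its right-hand corner when carrying past it. A lower fixed photometer, 0.12 m high, fills x above 0.38, y above 0.12. Origin: centre of the underside.
- carton: small flat white and blue carton, 46x48x18 mm; not a bottle, to be left alone. Loose. Origin: centre of the underside.
Things that resemble listed ones, but are neither listed nor needed, are in the scene too. What is shaped like the stand_74 but brown is not meant.

How it is judged:
By the outcome, as a careful person would: the job done as asked, in the order asked, and still so for the second after the job is handed in, with the robot touching nothing.
It also fails if it takes over 120 s, if anything falls off the work surface, if the arm or the gripper's body presses on something with over 40 N, if the wrist force passes 120 N, or if a joint passes its speed limit or range.

ROBOT

A 6-joint arm with a two-finger parallel gripper is mounted at the origin on a cart in front of the work surface, level with it; the furniture and walls round the work are solid. World frame = base frame: x ahead of the robot, y to its left, z up, the work surface at z = 0. Lengths are in m, angles in rad, forces in N, time in s.
With the tool pointing down it reaches from about 0.35 to 0.85 m from the base axis. Payload 8.1 kg.
Tool frame: the origin (TCP) lies midway between the tips of the shut fingers; the grasp point (between the pads) lies 19 mm behind it (bot.tcp_to_grasp is the distance from the TCP to the grasp point, in m); z points along the fingers, y is the line along which they close (so a half turn about z gives the same grasp; the last joint's range is limited). The gripper opens to 93 mm and grips with 3 to 60 N. Pads are 15 mm wide; open, the fingers measure 128 mm over their backs; the gripper's body (75 mm by 188 mm) begins 65 mm behind the grasp point.
Start: joints at [1.16, 0.13, 1.488, -0, 1.523, -0.085], TCP at [0.192, 0.568, 0.219] pointing down, gripper open.
Joint ranges: [-2.96, 2.96], [-0.89, 2.26], [0.02, 2.5], [-1.34, 4.48], [0, 2.73], [-2.66, 2.66]. Speed limits (rad/s): [2.39, 2.39, 2.79, 3.14, 3.14, 3.14].

INTERFACE

Orientations are given as [roll, pitch, yaw] about the fixed x, y, z axes, in that order (R = Rz(yaw) Ry(pitch) Rx(roll)).
In Python, from cell import bot gives the robot as it stands. Calls block until the motion is done:
- bot.move_pose(position, orientation): joint-space move of the TCP to a pose.
- bot.servo_line(position, attitude=None, max_speed=0.15, max_force=None): straight line of the TCP; attitude=None keeps the orientation; max_speed is the mean speed in m/s. With max_force (N) it stops when the force on the tool has changed by that much, and returns True; else False.
- bot.set_joints(angles): joint-space move.
- bot.command_gripper(opening): finger opening in m; the grip force is fixed at half the most; returns when the fingers have stopped.
- bot.wait(seconds).
- bot.ik(position, orientation): joint angles nearest the present ones, or None.
- bot.sense(): the state.
- bot.get_image(name): name is "scene" or "side" or "wrist"; returns a dict with "img" (420x560x3 uint8, red, green, blue), "fx", "fy", "cx", "cy" (pixels), "dist" ([k1, k2, p1, p2, k3] as OpenCV has them; the pictures are not rectified), "R" (3x3) and "t" (3): a world point X has camera coordinates R X + t. Camera axes: x right, y down, z forward; pixel columns grow to the right and rows downward; lengths in m; the calibration is good to about 2 mm. A picture is of the moment at which its call begins. There is no depth.
A pose or a line that the arm cannot do raises bot.IKError and nothing moves.
- bot.close_job(): hands the job in; it is judged then, once.
The state is a dict: "time": time; "joint_pos": joint angles; "joint_velocities": joint speeds; "joint_efforts": joint torques, N m; "tool_pos": TCP position; "tcp_rot": TCP orientation; "force": force on the tool from outside, world axes, zero at the start; "moment": the same for the moment, N m; "grip_width": finger opening in m; "gripper_force": force on a finger pad.
Only numpy, scipy, OpenCV 4.12 (cv2) and the standard library are available. Lean on these libraries where they do the work, as an engineer would, in place of code of your own. Each camera call takes 0.05 s, during which the arm holds its last target. There are 200 camera calls.

## Working session

There is one attempt and no reset: what is moved stays moved. The work goes in short steps, each a Python script; the robot and the scene stay as the last script left them, time stands still between calls to the robot, and variables do not carry over. Pictures are saved under pics/ and viewed, at most 14 in all, crops included, and the job is handed in when it is done.

```bash
mkdir -p pics; python3 - <<'E'
from cell import bot
import cv2,pickle
d={}
for n in("scene","side","wrist"):
    c=bot.get_image(n); d[n]=c
    cv2.imwrite(f"pics/{n}0.png",c["img"][:,:,::-1])
    print(n,c["fx"],c["cx"],c["cy"],c["dist"],(-c["R"].T@c["t"]).round(3),c["R"][2].round(2))
pickle.dump(d,open("cams.pkl","wb"))
s=bot.sense();print(s)
E
```

```text
scene 468.4188178399834 275.57305321451116 210.88782653694713 [-0.11559813  0.          0.          0.          0.        ] [-0.174 -0.63   0.586] [ 0.73  0.39 -0.56]
side 442.74722350029856 278.4799665402211 208.47182064027453 [-0.02902328  0.          0.          0.          0.        ] [ 0.531 -1.244  0.587] [ 0.01  0.88 -0.48]
wrist 314.0036321436994 274.5247051836898 212.34001525413572 [0.00966581 0.         0.         0.         0.        ] [0.114 0.594 0.384] [ 0.27 -0.1  -0.96]
{'time': 0.15, 'joint_pos': array([ 1.15958342e+00,  1.30999205e-01,  1.48901721e+00, -3.56785092e-05,
        1.52301841e+00, -8.53844625e-02]), 'joint_velocities': array([-0.00080719, -0.00067245, -0.00188568, -0.00038958,  0.00055785,
        0.00019297]), 'joint_efforts': array([ 1.28163709e-03, -5.60482693e+01, -4.92330372e+01,  7.68622337e-02,
        3.08126514e-02, -5.78695108e-05]), 'tool_pos': array([0.19186145, 0.56803008, 0.2178281 ]), 'tcp_rot': array([-3.14015270e+00, -8.74840723e-05,  2.81576587e+00]), 'force': array([ 0.32742698, -0.05637852, -0.46208669]), 'moment': array([ 0.05869731, -0.01667747,  0.01447116]), 'gripper_force': 0.0, 'grip_width': 0.09323270013263048}
```

View pics/scene0.png

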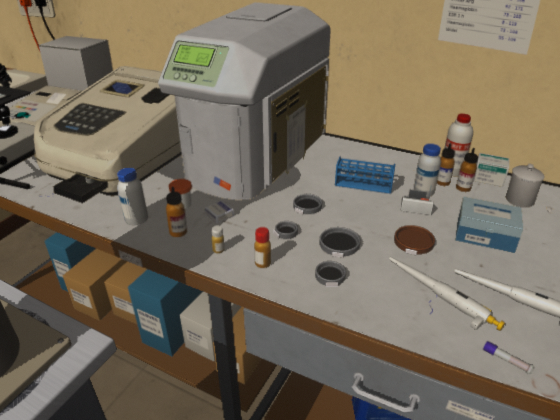

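View pics/side0.png

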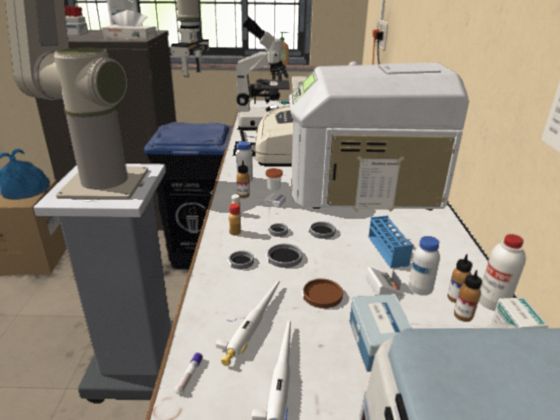

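The scene picture shows four bottles at the front edge: white/blue (132,198), brown/black (176,215), small yellowish (217,240) and red cap (262,248). The grey dishes are at (307,204), (287,229), (339,241) and (331,272). The brown dish (414,239) and the back-row bottles (430–470,170) are decoys. I'll confirm this in enlarged crops.

```bash
python3 - <<'E'
import cv2
a=cv2.imread("pics/scene0.png")[155:295,105:370]; cv2.imwrite("pics/sc_crop.png",cv2.resize(a,None,fx=3,fy=3,interpolation=cv2.INTER_CUBIC))
a=cv2.imread("pics/side0.png")[135:275,210:350]; cv2.imwrite("pics/si_crop.png",cv2.resize(a,None,fx=4,fy=4,interpolation=cv2.INTER_CUBIC))
E
```

```text
(no output)
```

View pics/sc_crop.png

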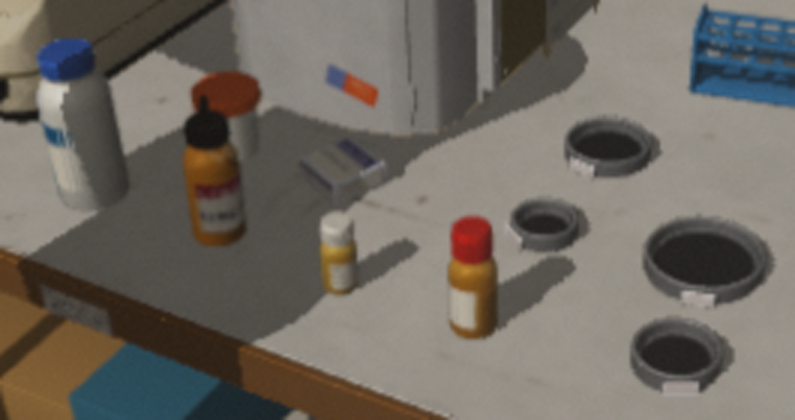

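View pics/si_crop.png

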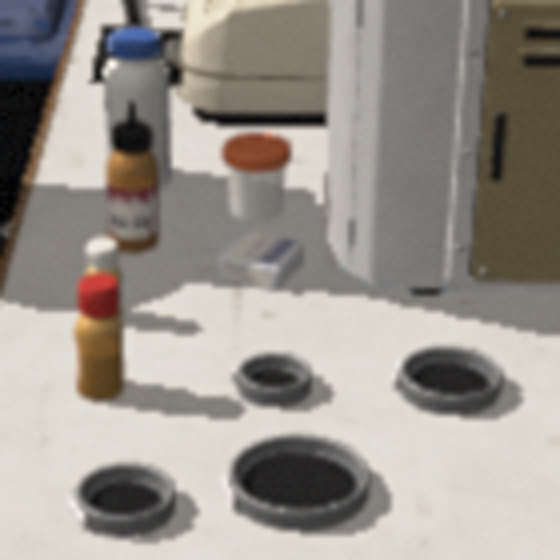

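```bash
cat > h.py <<'E'
import numpy as np, cv2, pickle
def ray(c,p,z):
    K=np.array([[c["fx"],0,c["cx"]],[0,c["fy"],c["cy"]],[0,0,1]])
    u=cv2.undistortPoints(np.array([[p]],float),K,np.array(c["dist"]))[0,0]
    o=-c["R"].T@c["t"]; d=c["R"].T@np.array([*u,1]); return (o+d*(z-o[2])/d[2])[:2]
def proj(c,X):
    K=np.array([[c["fx"],0,c["cx"]],[0,c["fy"],c["cy"]],[0,0,1]])
    return cv2.projectPoints(np.array(X,float).reshape(-1,3),cv2.Rodrigues(c["R"])[0],c["t"],K,np.array(c["dist"]))[0][:,0]
E
python3 - <<'E'
from h import *
d=pickle.load(open("cams.pkl","rb"))
P=dict(A=((608,143),(450,377),.014),B=((545,221),(275,378),.014),C=((706,256),(300,478),.014),D=((679,350),(126,496),.014),
buf=((66,50),(134,35),.12),drop=((207,120),(130,125),.092),tip=((203,98),(131,105),.112),oil=((337,219),(101,243),.055),amb=((472,226),(98,282),.078),
cup=((226,90),(257,145),.056),carton=((343,165),(262,250),.018))
for k,(a,b,z) in P.items():
    print(k,ray(d["scene"],(a[0]/3+105,a[1]/3+155),z).round(3),ray(d["side"],(b[0]/4+210,b[1]/4+135),z).round(3))
# rim widths in the scene crop: left/right edges of outer rim
for k,l,r in(("A",(566,145),(652,147)),("B",(511,222),(579,226)),("C",(644,257),(768,259)),("D",(631,352),(723,356))):
    p=[ray(d["scene"],(q[0]/3+105,q[1]/3+155),.012) for q in(l,r)];print(k,np.linalg.norm(p[0]-p[1]).round(3))
E
```

```text
A [ 0.643 -0.28 ] [ 0.651 -0.291]
B [ 0.532 -0.283] [ 0.541 -0.295]
C [ 0.546 -0.396] [ 0.555 -0.405]
D [ 0.449 -0.416] [ 0.457 -0.424]
buf [0.428 0.037] [0.433 0.03 ]
drop [ 0.434 -0.078] [ 0.437 -0.078]
tip [ 0.43  -0.081] [ 0.439 -0.089]
oil [ 0.422 -0.188] [ 0.425 -0.192]
amb [ 0.428 -0.284] [ 0.432 -0.29 ]
cup [ 0.519 -0.024] [ 0.528 -0.029]
carton [ 0.521 -0.123] [ 0.532 -0.126]
A 0.065
B 0.047
C 0.083
D 0.056
```

Outer rim widths of 47, 56, 65 and 83 mm identify the stands: B=stand_40, D=stand_49, A=stand_58, C=stand_74. The two views differ by about 1 cm, so I'll take a closer wrist look on the way.

```bash
python3 - <<'E'
from h import *
from cell import bot
pi=np.pi
bot.move_pose([.2,.36,.25],[pi,0,2.6])
bot.move_pose([.40,-.10,.25],[pi,0,pi/2])
w1=bot.get_image("wrist")
bot.move_pose([.48,-.34,.25],[pi,0,pi/2])
w2=bot.get_image("wrist"); s=bot.get_image("scene")
pickle.dump((w1,w2),open("w.pkl","wb"))
for n,c in(("w1",w1),("w2",w2)): cv2.imwrite(f"pics/{n}.png",cv2.resize(c["img"][:,:,::-1],(800,600)))
st=bot.sense();print(st["time"],st["joint_pos"].round(3),st["tool_pos"].round(4),st["tcp_rot"].round(3))
E
```

```text
3.9667 [-0.701  0.085  1.479  0.     1.577 -0.703] [ 0.4804 -0.3385  0.2507] [3.141 0.    1.573]
```

View pics/w1.png

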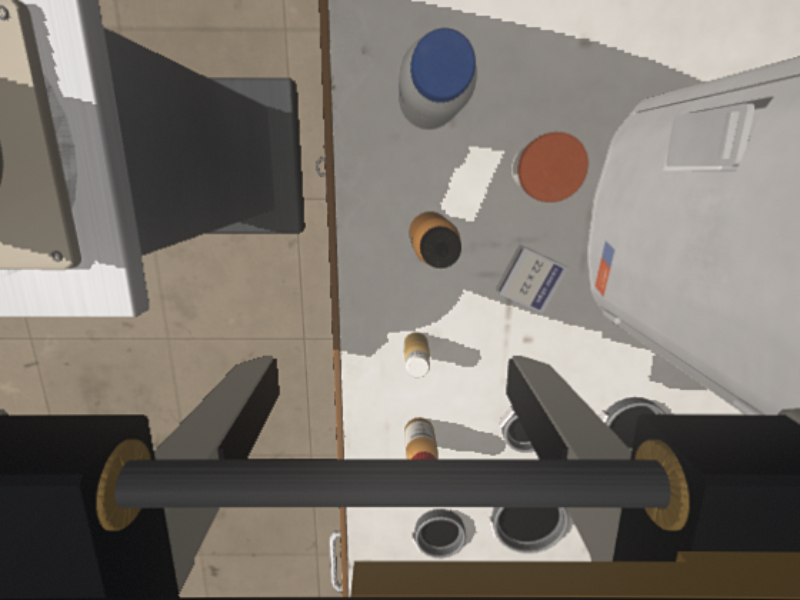

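View pics/w2.png

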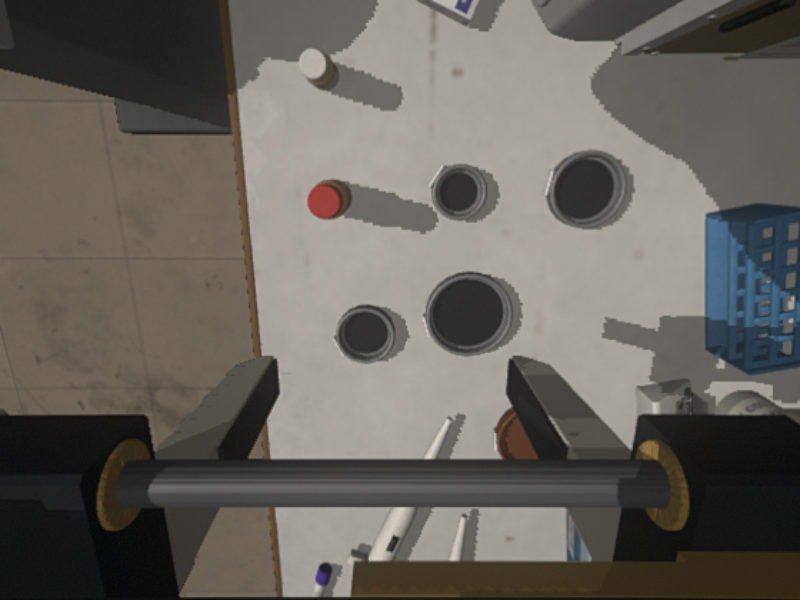

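w2 shows the oil cap (316,65), amber cap (326,201), and stands B (459,192), A (586,190), C (469,313), D (366,333). w1 shows the buffer cap (443,65), dropper cap (441,247), oil cap (417,363), cup (555,167) and carton (530,278).

```bash
python3 - <<'E'
from h import *
w=pickle.load(open("w.pkl","rb"))
for n,i,p,z in(("buf",0,(443,65),.12),("drop",0,(441,247),.092),("oil",0,(417,363),.055),("cup",0,(555,167),.056),("carton",0,(530,278),.018),
 ("oil",1,(316,65),.055),("amb",1,(326,201),.078),("B",1,(459,192),.014),("A",1,(586,190),.014),("C",1,(469,313),.014),("D",1,(366,333),.014)):
    print(n,ray(w[i],(p[0]*.7,p[1]*.7),z).round(4))
E
```

```text
buf [0.4295 0.0395]
drop [ 0.435  -0.0737]
oil [ 0.4214 -0.1825]
cup [ 0.5242 -0.0182]
carton [ 0.5251 -0.1148]
oil [ 0.4244 -0.1874]
amb [ 0.4308 -0.2817]
B [ 0.5377 -0.2785]
A [ 0.6477 -0.2769]
C [ 0.552  -0.3893]
D [ 0.4546 -0.4096]
```

```bash
cat >> h.py <<'E'
def pick(bot,x,y,zg,op,zh):
    D=[np.pi,0,np.pi/2]
    bot.command_gripper(op)
    bot.move_pose([x,y,zh],D)
    hit=bot.servo_line([x,y,zg-.019],max_speed=.08,max_force=10)
    bot.command_gripper(0.0)
    s=bot.sense(); print("grip",hit,s["grip_width"],s["gripper_force"],s["tool_pos"].round(4))
    bot.servo_line([x,y,zh],max_speed=.1)
def lower(bot,x,y,zg,op,up=.14):
    hit=bot.servo_line([x,y,zg+.004-.019+.010],max_speed=.06,max_force=15)
    hit2=bot.servo_line([x,y,zg+.004-.019-.003],max_speed=.015,max_force=4)
    s=bot.sense(); print("down",hit,hit2,(s["tool_pos"]).round(4),"want z",zg-.015,s["time"])
    bot.command_gripper(op); s=bot.sense(); print(s["grip_width"])
    bot.servo_line([x,y,s["tool_pos"][2]+up],max_speed=.1)
E
python3 - <<'E'
from h import *
from cell import bot
pick(bot,.424,-.187,.034,.06,.15)
s=bot.sense();print(s["grip_width"],s["gripper_force"],s["time"])
bot.servo_line([.45,-.283,.12])
bot.servo_line([.537,-.283,.075])
c={n:bot.get_image(n) for n in("wrist","side","scene")}
pickle.dump(c,open("c1.pkl","wb"))
a=cv2.resize(c["wrist"]["img"][100:400,130:430,::-1],(600,600))
cv2.imwrite("pics/c1w.png",a)
o=[cv2.resize(c[n]["img"][r:r+100,q:q+133,::-1],(400,300)) for n,r,q in(("side",165,225),("scene",155,225))]
cv2.imwrite("pics/c1s.png",np.hstack(o))
print(bot.sense()["tool_pos"])
E
```

```text
grip False 0.023136357572556512 30.00044344923083 [ 0.424 -0.187  0.015]
0.023097971642922318 29.998318013221024 9.5083
[ 0.53676934 -0.28327249  0.07578198]
```

View pics/c1w.png

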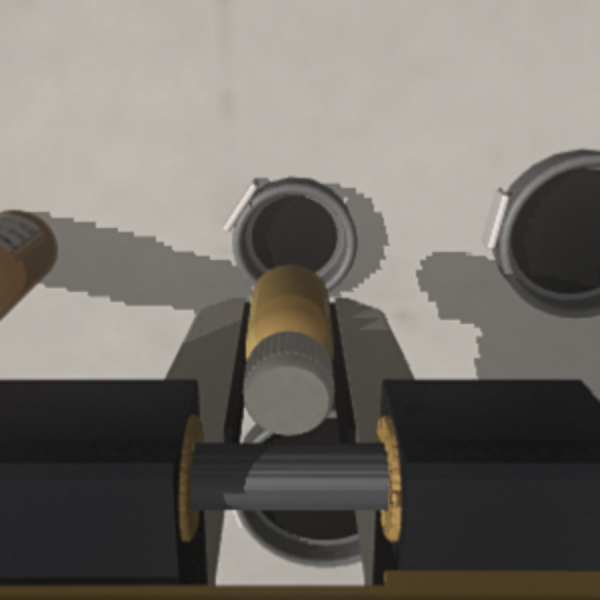

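View pics/c1s.png

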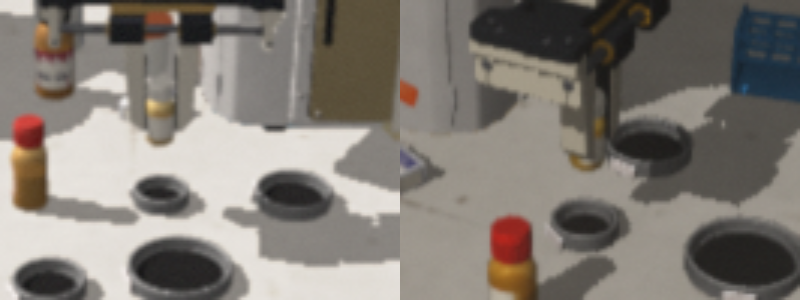

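The wrist crop shows the held cap at (289,390), the stand_40 rim at (295,238) and stand_58 at (582,234). The side crop shows the bottle foot at (160,138) above the rim at (161,192). The scene crop shows the foot at (187,163) and the rim at (184,221). I'll compare the bottle and the stand within each view.

```bash
python3 - <<'E'
from h import *
c=pickle.load(open("c1.pkl","rb"))
w=lambda p:(p[0]/2+130,p[1]/2+100)
s=lambda p:(p[0]*133/400+225,p[1]/3+165); e=lambda p:(p[0]*133/400+225,p[1]/3+155)
z=.0608
print("wrist",ray(c["wrist"],w((289,390)),z+.055),ray(c["wrist"],w((295,238)),.014),"A",ray(c["wrist"],w((582,234)),.014))
print("side",ray(c["side"],s((160,140)),z),ray(c["side"],s((161,192)),.014))
print("scene",ray(c["scene"],e((187,163)),z),ray(c["scene"],e((184,221)),.014))
# predicted outlines for hypothesised stand B centre
for y in(-.279,-.283,-.287):
    for n,f,q0,r0 in(("side",1,225,165),("scene",1,225,155)):
        p=proj(c[n],[.5375,y,.014])[0]; print(y,n,((p[0]-q0)*400/133).round(1),((p[1]-r0)*3).round(1))
E
```

```text
wrist [ 0.53624782 -0.27892787] [ 0.53846019 -0.27604382] A [ 0.64729309 -0.27436264]
side [ 0.53921773 -0.28725368] [ 0.54067754 -0.29228771]
scene [ 0.53417181 -0.2823813 ] [ 0.53158288 -0.28186909]
-0.279 side 157.2 183.8
-0.279 scene 184.1 215.4
-0.283 side 157.2 186.3
-0.283 scene 189.3 217.0
-0.287 side 157.2 188.7
-0.287 scene 194.5 218.5
```

All views agree within 5 mm with opposing signs and a mean near zero, against 8 mm of clearance. I'll set it down here, then move the amber bottle. Other stands relative to B: D (.454,-.4145), C (.551,-.394), A (.647,-.280).

```bash
python3 - <<'E'
from h import *
from cell import bot
lower(bot,.537,-.283,.034,.055,up=.15)
bot.servo_line([.43,-.285,.19],max_speed=.2)
pick(bot,.43,-.285,.040,.065,.17)
bot.servo_line([.454,-.4145,.14],max_speed=.15)
bot.servo_line([.454,-.4145,.08],max_speed=.1)
c={n:bot.get_image(n) for n in("side","scene")}
s=bot.sense();print(s["grip_width"],s["time"])
o=[cv2.resize(c[n]["img"][r:r+100,q:q+133,::-1],(400,300)) for n,r,q in(("side",170,215),("scene",190,260))]
cv2.imwrite("pics/c2s.png",np.hstack(o))
E
```

```text
down False True [ 0.5369 -0.2829  0.019 ] want z 0.019000000000000003 12.875
0.054931299941749424
grip False 0.03006812684549895 29.911891477058816 [ 0.43  -0.285  0.021]
0.0301945957294378 22.8417
```

View pics/c2s.png

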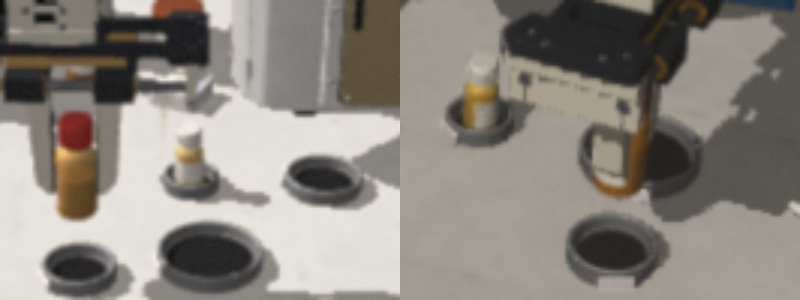

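The picture shows oil upright in stand_40 (side 189,165). Amber hangs over stand_49: side foot (77,212) above rim (80,267), scene foot (620,183) above rim (613,245). I'll set it down and fetch the dropper bottle.

```bash
python3 - <<'E'
from h import *
from cell import bot
lower(bot,.454,-.4145,.040,.065,up=.16)
bot.servo_line([.435,-.077,.185],max_speed=.2)
pick(bot,.435,-.077,.060,.075,.185)
bot.servo_line([.45,-.30,.185],max_speed=.2)
bot.servo_line([.63,-.32,.17],max_speed=.15)
bot.servo_line([.647,-.280,.12],max_speed=.1)
c={n:bot.get_image(n) for n in("side","scene")}
s=bot.sense();print(s["grip_width"],s["time"],s["joint_pos"].round(2),s["force"].round(1))
o=[cv2.resize(c[n]["img"][r:r+220,q:q+220,::-1],(400,400)) for n,r,q in(("side",50,190),("scene",80,200))]
cv2.imwrite("pics/c3s.png",np.hstack(o))
E
```

```text
down False True [ 0.454  -0.4144  0.0251] want z 0.025 24.4
0.06483038657531548
grip False 0.03671938322737965 29.938824120908976 [ 0.435 -0.077  0.041]
0.037050863709742914 37.2083 [-0.48  0.47  1.26 -0.    1.41 -0.48] [ 0.2  0.2 -0.3]
```

View pics/c3s.png

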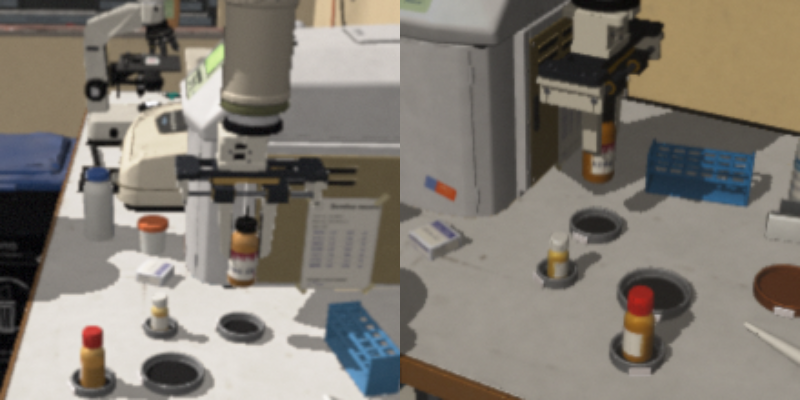

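Amber is upright in stand_49 and oil upright in stand_40. The dropper bottle is above stand_58 (side 243,280 over 241,326), with the gripper clear of the analyser. I'll set it down and fetch the buffer bottle.

```bash
python3 - <<'E'
from h import *
from cell import bot
lower(bot,.647,-.280,.060,.065,up=.14)
print(bot.sense()["force"].round(1))
bot.servo_line([.62,-.32,.19],max_speed=.15)
bot.servo_line([.43,-.28,.2],max_speed=.2)
bot.servo_line([.43,.036,.2],max_speed=.2)
pick(bot,.43,.036,.075,.085,.2)
bot.servo_line([.43,-.28,.2],max_speed=.2)
bot.servo_line([.551,-.394,.14],max_speed=.12)
c={n:bot.get_image(n) for n in("side","scene")}
s=bot.sense();print(s["grip_width"],s["time"])
o=[cv2.resize(c[n]["img"][r:r+160,q:q+160,::-1],(400,400)) for n,r,q in(("side",130,200),("scene",150,240))]
cv2.imwrite("pics/c4s.png",np.hstack(o))
E
```

```text
down False True [ 0.6469 -0.2799  0.0451] want z 0.045 39.0917
0.06516911180412585
[ 0.3  0.5 -0.2]
grip False 0.05117022324290626 29.978904873132706 [0.43  0.036 0.056]
0.05128340743467387 53.1
```

View pics/c4s.png

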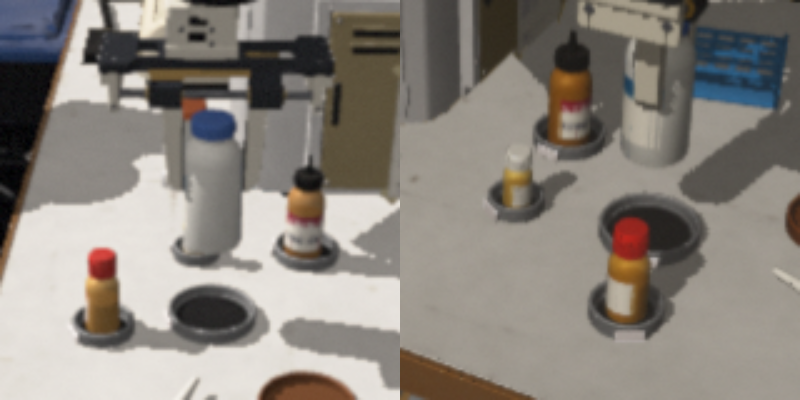

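The dropper bottle is upright in stand_58. The buffer hangs over stand_74, side foot (212,250) above rim (212,313) and scene foot (655,155) above (651,228). I'll set it down.

```bash
python3 - <<'E'
from h import *
from cell import bot
lower(bot,.551,-.394,.075,.08,up=.16)
bot.servo_line([.42,-.25,.26],max_speed=.2)
bot.move_pose([.40,-.10,.28],[np.pi,0,np.pi/2])
c={n:bot.get_image(n) for n in("side","scene")}
print(bot.sense()["time"])
o=[cv2.resize(c[n]["img"][r:r+160,q:q+160,::-1],(400,400)) for n,r,q in(("side",130,200),("scene",150,200))]
cv2.imwrite("pics/c5s.png",np.hstack(o))
E
```

```text
down False True [ 0.551  -0.3939  0.06  ] want z 0.06 55.0667
0.08044883930850406
59.4
```

View pics/c5s.png

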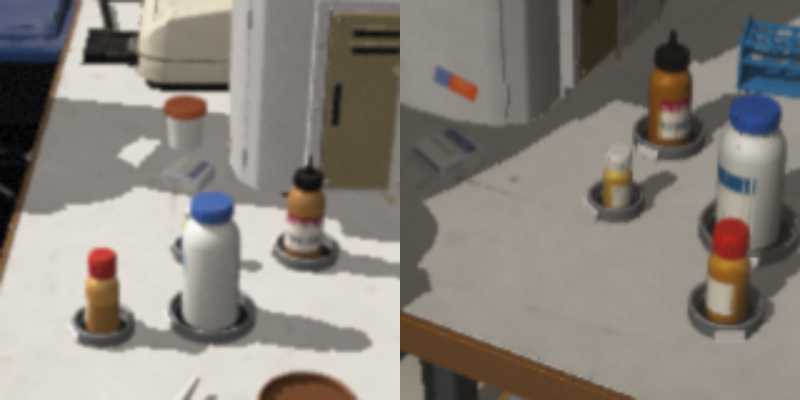

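All four bottles stand upright in their own stands, and the cup and carton are where they were.

```bash
python3 -c "
from cell import bot
print(bot.close_job())"
```

```text
the job is handed in; nothing more can be done
None
```

Job handed in at about 59 s: all four bottles stand upright, each in its own stand by size, and the specimen cup and carton were left where they were.

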